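# Shut and lock the terminal box lid with the screwdriver

## Robot

A 6-joint arm with a two-finger parallel gripper is mounted at the origin on the work surface. World frame = base frame: x ahead of the robot, y to its left, z up, the work surface at z = 0. Lengths are in m, angles in rad, forces in N, time in s.
With the tool pointing down it reaches from about 0.25 to 0.775 m from the base axis. Payload 4 kg.
Tool frame: the origin (TCP) lies on the centre line of the jaws, within the pads' length; the fingertips stand 14 mm ahead of it and the grasp point (between the pads) lies 5 mm behind it (robot.tcp_to_tips is the distance from the TCP to the fingertips, in m); z points along the fingers, y is the line along which they close (so a half turn about z gives the same grasp; the last joint's range is limited). The gripper opens to 94 mm and grips with 3 to 60 N. Pads are 16 mm wide; open, the fingers measure 119 mm over their backs; the gripper's body (75 mm by 177 mm) begins 78 mm behind the grasp point.
Start: joints at [-1.3, 0.087, 1.371, -0, 1.684, -0.103], TCP at [0.201, -0.512, 0.22] pointing down, gripper open.
Joint ranges: [-3.1, 3.1], [-0.76, 2.03], [0.27, 2.55], [-1.08, 4.22], [0.17, 2.65], [-2.57, 2.57]. Speed limits (rad/s): [2.79, 2.79, 3.14, 3.14, 3.14, 3.14].

## Interface

Orientations are given as [roll, pitch, yaw] about the fixed x, y, z axes, in that order (R = Rz(yaw) Ry(pitch) Rx(roll)).
In Python, from bench import robot gives the robot as it stands.
- The arm moves only by the tool carry_out, never from a script. Its argument "increments" is a list of rows, each a list of 3 entries, a list of its own where there are three numbers: the closure in counts, from 0 (fully open) to 255 (shut), then the shift along the tool's x, y, z in mm, then the turn about the tool's z in degrees. In form: [[fingers, [dx, dy, dz], twist], ...]. A call has 1 to 8 rows; each row shifts and turns the commanded pose from where the row before left it, along the tool's axes as they then stand; what a row does not reach is not made up. A row lasts 1/10 s, in which the tool goes at most 50 mm and 8.59 degrees, less where a joint would pass 70% of its speed; a pose out of reach is approached as far as the arm can. A call with a gripper value outside its range is refused whole. The fingers move at their own pace and stop on an object; the grip force is fixed at half the most. Time passes only in rows, so rows that do not move let the fingers close. It gives the time, the measured TCP pose, the force, the opening and the grip force at its end, in the units of the state.
- robot.get_obs(): the state, without advancing time (a new reading comes with each control period).
- robot.snapshot(name): name is "scene" or "top" or "wrist"; returns the picture (420x560x3 uint8, blue, green, red); there is no depth.
- robot.get_calibration(name): a dict with "vfov" (degrees; the focal length in pixels is half the picture's height over the tangent of half this angle, whatever the lens; pixels are square), "cx", "cy" (the principal point, pixels), "k1" (the pictures are not rectified: a ray, as slopes to the right and down, at radius r is drawn at 1 + k1 r^2 times it, then the intrinsics apply), "T" (4x4, takes a point from camera to world coordinates). Camera axes: x right, y down, z forward; pixel columns grow to the right and rows downward; lengths in m; the calibration is good to about 2 mm. A picture is of the moment at which its call begins: read the wrist's pose just before it. get_calibration takes no time and is no camera call; for the wrist camera it gives the pose at the moment of the call.
- robot.close_job(): hands the job in; it is judged then, once.
The state is a dict: "time": time; "joint_positions": joint angles; "qvel": joint speeds; "joint_torque": joint torques, N m; "tool_pos": TCP position; "ee_rot": TCP orientation; "wrist_force": force on the tool from outside, world axes, zero at the start; "wrist_torque": the same for the moment, N m; "width": finger opening in m; "finger_force": force on a finger pad.
Only numpy, scipy, OpenCV 4.12 (cv2) and the standard library are available. Lean on these libraries where they do the work, as an engineer would, in place of code of your own. Each camera call takes 0.05 s, during which the arm holds its last target. There are 200 camera calls.

## Task

The terminal box on the packing bench has been left open: swing its lid fully shut, then lift the flat-blade screwdriver out of the tool rack, seat its blade in the slotted lid lock, press the lock in against its spring and, still pressing, turn it a quarter turn clockwise so that it springs up into its locked position when you let go. Then put the screwdriver back upright in the hole it came from, leaving the other two tools and the jar where they are.

Things in the scene. Friction and masses are not known exactly. Their poses are not given: they have to be found in the camera images.
- termbox: Stainless terminal box fixed to the bench, 160 mm (its x, front to back) x 200 mm (its y) x 90 mm high to the rim. Origin: centre of its underside; x points from its front towards the hinge side, z up. Each end has two flat mounting lugs reaching 19 mm out.
- lid (a joint): Opening angle of the box's hinged lid, rad: 0 shut, grows as the front edge rises, up to 1.1. The hinge is stiff: the lid stays where it is left; 2 to 8 N on the front part of its outer face pushes it shut. Steel panel 164 x 208 x 3 mm, hinged along the box's y on the far (+x) top edge.
- lid_hinge (a point): Middle of the hinge line, at box x = +80 mm, y = 0, z = 90 mm, in the plane of the lid's underside. Its axes turn with the lid: -x runs along the lid to the front edge (164 mm), y along the hinge, z is the lid's outward normal.
- lid_push (a point): Point on the lid's outer face, mid width, 145 mm from the hinge and 19 mm from the front edge; moves with the lid. The lid is bare but for the lock's collar (38 mm across, 8.5 mm high), centred 130 mm from the hinge at mid width, so push 40 mm or more to either side along y.
- lock_slot (a point): Centre of the top of the lid lock's brass head, 26 mm across, 1.5 mm below its round collar's top. Lid shut and lock at rest: 100 mm above the bench, at box x = -50 mm, y = 0. x runs along the slot, z out of the head; axes turn with the lock. Slot: closed pocket 17 x 4.5 mm, 6.5 mm deep, edges bevelled 1.5 mm. Unlocked it lies along the box's x, locked along the box's y.
- plunger (a joint): How far the lock is pressed into the lid, m: 0 at rest, 0.010 at most. A spring pushes it out: 4 N at rest, plus 0.7 N per mm. With the lid shut the lock can turn only while pressed in more than about 6 mm; 7 to 9 mm is comfortable.
- lock (a joint): Turn of the lock, rad, clockwise from above: 0 unlocked, 1.57 locked, stop at 1.62. From 1.5 on, once no longer pressed, it springs up to a depth of about 3 mm and is caught there; released earlier it stays at 6 mm and is not locked.
- rack: Fixed stainless tool rack: plate 64 mm (x) x 240 mm (y) on two end legs, open at front and back. Its top is 100 mm above the bench; three round holes of 24 mm in the plate at rack y = -80, 0 and +80 mm, one tool hanging in each, in any order. Origin: centre of its underside.
- driver_grip (a point): Middle of the flat-blade screwdriver's oval blue handle (tool 177 mm long, 0.17 kg), on its axis, 58 mm above the rack's top. Handle 36 mm wide along x; two flats facing +-y, 26 mm apart, from 23 mm below to 26 mm above this point; top 38 mm above it. z runs up the handle, x along the blade's width. A 30 mm steel ferrule rests on the rack, 58 mm below this point; below it a 9 mm shaft.
- driver_tip (a point): End of the screwdriver's flat blade, on the axis, 140 mm below driver_grip. The blade is 14 mm wide (along x) and 2.5 mm thick (along y) over its last 12 mm. In the rack it hangs with the flats and blade facing the rack's front and back, turned by up to 40 degrees either way.
- crosshead_grip (a point): Middle of the handle of the pointed cross-head screwdriver, round handle up to 33 mm across, top 88 mm above the rack. To be left alone.
- nutdriver_grip (a point): Middle of the handle of the nut driver (slim straight handle 26 mm across, top 82 mm above the rack, with a round socket below). To be left alone.
- jar_mid (a point): Middle of a plastic stock jar with a white lid, 84 mm across, 115 mm high, standing behind the work. To be left alone.

How it is judged:
On the way, in this order (a step that is already met when the one before it is completed fails the run):
1. the lid is shut (value of joint lid below 0.03 rad), for 0.2 s.
2. the screwdriver's blade is in the slot and has pressed the lock fully in, not yet turned (z of driver_tip in the frame of lock_slot below -0.0035 m and distance between driver_tip and lock_slot below 0.012 m and value of joint plunger above 0.0055 m and value of joint lock below 0.5 rad), for 0.1 s.
3. the lock has been turned about a quarter turn clockwise with the blade still in its slot (value of joint lock above 1.35 rad and z of driver_tip in the frame of lock_slot below -0.0035 m and distance between driver_tip and lock_slot below 0.012 m), for 0.1 s.
At the end, for the whole second after the job is handed in: The lid is shut (within 0.03 rad), the lock is turned clockwise past 1.35 rad and has sprung up into its locked seat (pressed in 1.5 to 4.5 mm), and the flat-blade screwdriver hangs at rest and upright (within 0.12 rad) in the hole it came from (handle within 15 mm of its start) (value of joint lid below 0.03 rad and value of joint lock above 1.35 rad and value of joint plunger between 0.0015 and 0.0045 m and distance of driver_grip from where it was at the start of the episode below 0.015 m and angle between driver_grip's own z axis and vertical below 0.12 rad); the robot touches nothing.
It fails at once if the cross-head screwdriver is disturbed (moved more than 25 mm) (distance of crosshead_grip from where it was at the start of the episode above 0.025 m).
It fails at once if the nut driver is disturbed (moved more than 25 mm) (distance of nutdriver_grip from where it was at the start of the episode above 0.025 m).
It fails at once if the jar is disturbed (moved more than 25 mm) (distance of jar_mid from where it was at the start of the episode above 0.025 m).
It also fails if it takes over 67 s, if anything falls off the work surface, if the arm or the gripper's body presses on something with over 40 N, if the wrist force passes 120 N, or if a joint passes its speed limit or range.

## Working session

There is one attempt and no reset: what is moved stays moved. The work goes in short steps, Python scripts to look and compute and a tool call to move; the robot and the scene stay as the last step left them, time stands still between calls to the robot, and variables do not carry over. Pictures are saved under pics/ and viewed, at most 10 in all, crops included, and the job is handed in when it is done.

Besides the shell and the picture viewer there is one more tool, called after "Request:" as name([rows], argument=value, ...), one row to a line, values as JSON. carry_out: Moves the arm, as the interface text tells. Its arguments: {"type":"object","properties":{"increments":{"type":"array","items":{"type":"array"}}},"required":["increments"]}

```bash
mkdir -p pics; cat > h.py <<'E'
import numpy as np, cv2
from bench import robot
def K(c):
    f=210/np.tan(np.radians(c["vfov"])/2); return f
def proj(c,P):
    T=np.array(c["T"]); p=(np.atleast_2d(P)-T[:3,3])@T[:3,:3]; s=p[:,:2]/p[:,2:]
    r2=(s**2).sum(1,keepdims=True); s=s*(1+c["k1"]*r2); return s*K(c)+[c["cx"],c["cy"]]
def ray(c,uv):
    d=(np.atleast_2d(uv).astype(float)-[c["cx"],c["cy"]])/K(c); s=d.copy()
    for _ in range(20): s=d/(1+c["k1"]*(s**2).sum(1,keepdims=True))
    T=np.array(c["T"]); return T[:3,3], np.c_[s,np.ones(len(s))]@T[:3,:3].T
def atz(c,uv,z):
    o,d=ray(c,uv); return o+d*((z-o[2])/d[:,2])[:,None]
E
python3 - <<'E'
from h import *
for n in("scene","top","wrist"):
    c=robot.get_calibration(n); print(n,c); im=robot.snapshot(n); cv2.imwrite(f"pics/{n}0.png",im)
a=cv2.imread("pics/scene0.png");
for n in("scene","top"): cv2.imwrite(f"pics/{n}0b.png",cv2.resize(cv2.imread(f"pics/{n}0.png"),(800,600),interpolation=cv2.INTER_CUBIC))
print(robot.get_obs())
E
```

```text
scene {'vfov': 51.33901356852285, 'cx': 275.4188290514898, 'cy': 213.576831887242, 'k1': -0.04714223732712314, 'T': array([[-0.8886308 ,  0.3293111 , -0.31920135,  0.91713972],
       [ 0.45854275,  0.62492168, -0.63183181,  0.59333217],
       [-0.00859338, -0.70783267, -0.70632787,  0.76828087],
       [ 0.        ,  0.        ,  0.        ,  1.        ]])}
top {'vfov': 57.36315654716345, 'cx': 274.34939055439264, 'cy': 201.42519011188804, 'k1': 0.03488042683930327, 'T': array([[ 0.01852921, -0.99575808,  0.09012504,  0.55568105],
       [-0.99943781, -0.02096568, -0.02616312,  0.02030631],
       [ 0.02794167, -0.08958959, -0.99558675,  0.89578563],
       [ 0.        ,  0.        ,  0.        ,  1.        ]])}
wrist {'vfov': 58.43013532534537, 'cx': 284.0793950731467, 'cy': 207.1278839847941, 'k1': -0.10227752904310457, 'T': array([[ 0.36478945, -0.89981432, -0.23929658,  0.27032617],
       [-0.93108904, -0.35291174, -0.09233905, -0.48582093],
       [-0.00136257,  0.25649073, -0.96654573,  0.38370036],
       [ 0.        ,  0.        ,  0.        ,  1.        ]])}
{'time': 0.15, 'joint_positions': array([-1.30008900e+00,  8.78028783e-02,  1.37187413e+00,  9.62902108e-06,
        1.68359544e+00, -1.03071978e-01]), 'qvel': array([ 0.00108676, -0.00274376, -0.00443399, -0.00191065, -0.00170853,
       -0.00208298]), 'joint_torque': array([ 1.26127125e-03, -3.40642440e+01, -3.02793825e+01,  7.18254782e-02,
        3.05245235e-02, -1.07030485e-04]), 'tool_pos': array([ 0.20073433, -0.51164575,  0.21858011]), 'ee_rot': array([-3.13992275e+00, -1.82352513e-04,  3.73780233e-01]), 'wrist_force': array([ 0.12103872, -0.39699605,  0.19066386]), 'wrist_torque': array([-0.00918494,  0.00841882,  0.02293391]), 'finger_force': 0.0, 'width': 0.09406405382023739}
```

View pics/top0b.png

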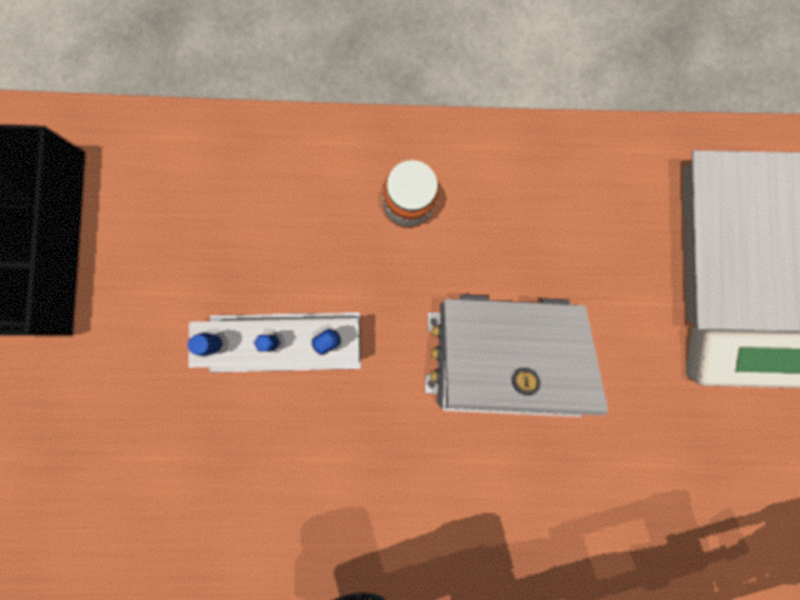

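View pics/scene0b.png

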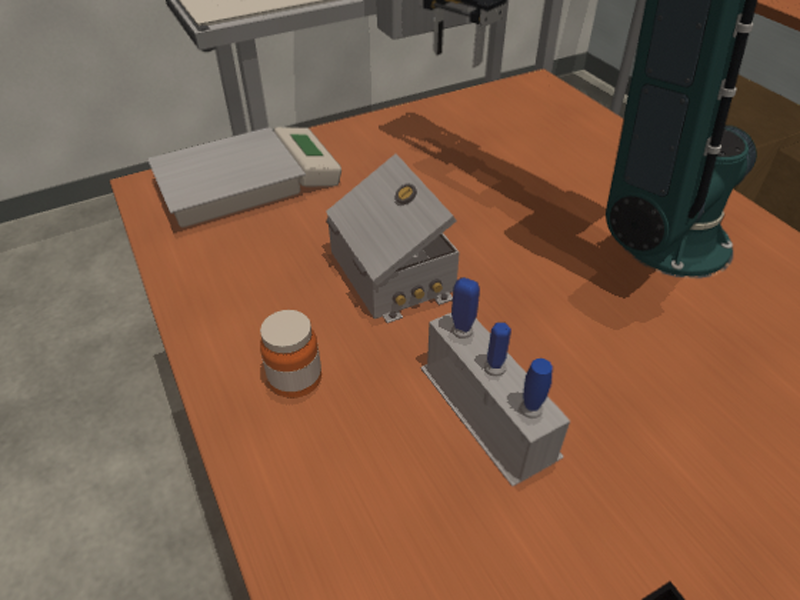

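The top view shows the box at right with the lid open, lock at about (526,381). The rack is at left, with its rightmost tool (327,342) looking oval. The scene view shows that same tool, nearest the box, as the tallest. I'll enlarge both.

```bash
python3 - <<'E'
import cv2,numpy as np
t=cv2.imread("pics/top0.png");s=cv2.imread("pics/scene0.png")
# top crop: cols 120..320, rows 200..300 (x4) ; cols 290..430 
a=cv2.resize(t[205:275,125:265],None,fx=5.7,fy=5.7,interpolation=cv2.INTER_CUBIC)[:,:798]
a=cv2.resize(t[205:275,125:265],(800,400),interpolation=cv2.INTER_CUBIC)
cv2.imwrite("pics/c1.png",a)
b=cv2.resize(s[100:280,220:420],(660,594),interpolation=cv2.INTER_CUBIC); cv2.imwrite("pics/c2.png",b)
E
```

```text
(no output)
```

View pics/c1.png

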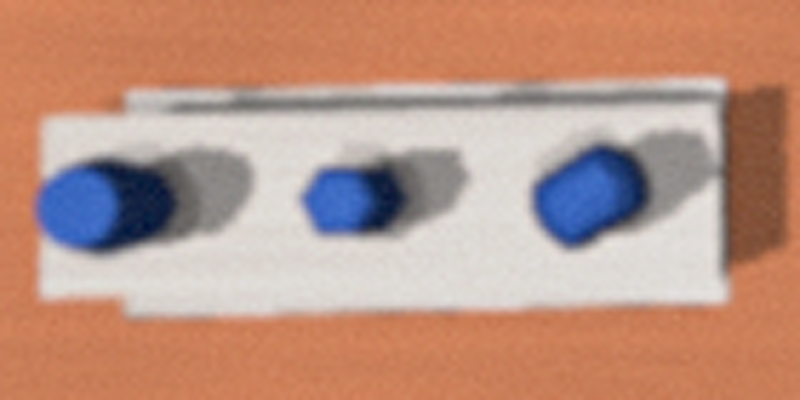

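View pics/c2.png

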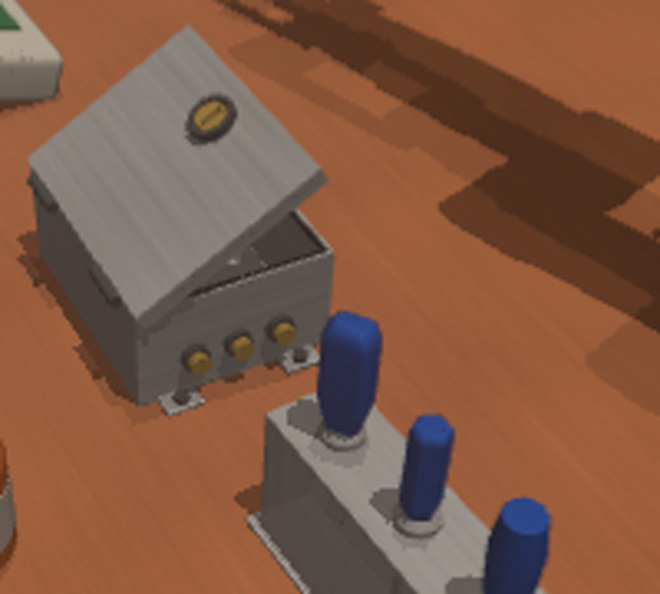

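The crops confirm the flat-blade: it is the tool with an oval handle and flats, nearest the box at crop (590,195). Next I fit the box, lid and rack poses.

```bash
python3 - <<'E'
from h import *
from scipy.optimize import least_squares
ct,cs=robot.get_calibration("top"),robot.get_calibration("scene")
S=lambda x,y:(x/3.3+220,y/3.3+100)
R=lambda a:np.array([[np.cos(a),-np.sin(a),0],[np.sin(a),np.cos(a),0],[0,0,1]])
def lidp(q,xl,y,z):
    return np.array([.08-xl*np.cos(q)+z*np.sin(q),y,.09+xl*np.sin(q)+z*np.cos(q)])
def model(p):
    x,y,w,q=p
    L=[lidp(q,.164,-.104,.003),lidp(q,.164,.104,.003),lidp(q,0,.104,.003),lidp(q,0,-.104,.003),lidp(q,.13,0,.0085),[.08,.1,0],[-.08,.1,.09]]
    return np.array(L)@R(w).T+[x,y,0]
ms=np.array([S(188,27),S(326,178),S(143,320),S(30,160),S(211,117),S(138,402),S(332,250)])
mt=np.array([(606,411),(443,408),(447,299),(586,306),(526,381)])*.7
def res(p):
    P=model(p); return np.r_[(proj(cs,P)-ms).ravel(),(proj(ct,P[:5])-mt).ravel()]
f=least_squares(res,[.5,-.15,0,.7],loss="soft_l1"); print("box",f.x.round(4)); print(res(f.x).reshape(-1,2).round(1).tolist())
T=lambda x,y:(x/5.714+125,y/5.714+205)
mr=np.array([T(38,117),T(38,298),T(727,101),T(727,290)]); mr2=np.array([T(125,90),T(125,318),T(727,302)])
def rm(p): return np.array([[.032,.12,.1],[-.032,.12,.1],[.032,-.12,.1],[-.032,-.12,.1],[0,.08,.1],[0,0,.1],[0,-.08,.1]])@R(p[2]).T+[p[0],p[1],0]
rr=lambda p:(proj(ct,rm(p)[:4])-mr).ravel()
g=least_squares(rr,[.5,.2,0],loss="soft_l1"); print("rack",g.x.round(4),rr(g.x).round(1)); print(rm(g.x)[4:].round(4))
# tool tops, and ferrule in scene (345,437)
print(atz(ct,[T(590-22,200)],.196),atz(cs,[S(345,437)],.103), atz(cs,[S(352,325)],.196), atz(cs,[S(435,425),S(525,515)],.184))
print("jar",atz(ct,[(413*.7,186*.7)],.115))
P=model(f.x)[0]; w=f.x[2]
E
```

```text
box [ 0.5306 -0.1802 -0.0206  0.475 ]
[[0.8, -0.1], [-0.3, -2.2], [-2.2, -1.4], [-1.6, -1.4], [0.8, 0.3], [0.3, 0.6], [0.7, -0.7], [0.0, 0.6], [3.4, -1.7], [-2.0, -0.3], [-0.8, -1.1], [-0.7, 1.2]]
rack [0.5445 0.1657 0.0345] [ 1.4  0.   0.8  0.  -1.3  0.9 -1.  -0.9]
[[0.5418 0.2457 0.1   ]
 [0.5445 0.1657 0.1   ]
 [0.5473 0.0858 0.1   ]]
[[0.54717292 0.09085695 0.196     ]] [[0.55200152 0.09447867 0.103     ]] [[0.55268575 0.09082589 0.196     ]] [[0.54756815 0.17078412 0.184     ]
 [0.54241691 0.24629839 0.184     ]]
jar [[ 0.77553883 -0.0281058   0.115     ]]
```

Request:
carry_out([
  [255,[33,-21,0],0],
  [255,[33,-21,0],0],
  [255,[33,-21,0],0],
  [255,[33,-21,0],0],
  [255,[33,-21,0],0],
  [255,[33,-21,0],0],
  [255,[33,-21,0],0],
  [255,[33,-21,0],0],
])

```text
time: 0.95
tool_pos: [0.3858, -0.2577, 0.2192]
ee_rot: [-3.141, 0.0, 0.374]
wrist_force: [0.4, -0.9, 0.7]
width: 0.0337
finger_force: 0.0
```

Request:
carry_out([
  [255,[33,-21,0],0],
  [255,[33,-21,0],0],
  [255,[33,-21,0],0],
  [255,[33,-21,0],0],
  [255,[0,0,0],0],
  [255,[0,0,0],0],
])

```text
time: 1.55
tool_pos: [0.4774, -0.1324, 0.219]
ee_rot: [-3.141, 0.001, 0.376]
wrist_force: [0.6, -0.2, 0.8]
width: 0.0006
finger_force: 0.0
```

Request:
carry_out([
  [255,[0,0,20],0],
  [255,[0,0,20],0],
  [255,[0,0,15],0],
  [255,[0,0,15],0],
  [255,[0,0,15],0],
  [255,[0,0,10],0],
  [255,[0,0,8],0],
  [255,[0,0,0],0],
])

```text
time: 2.35
tool_pos: [0.4765, -0.1332, 0.1153]
ee_rot: [-3.14, 0.002, 0.373]
wrist_force: [0.4, 0.7, 0.1]
width: 0.0006
finger_force: 0.0
```

Request:
carry_out([
  [255,[0,0,3],0],
  [255,[0,0,3],0],
  [255,[0,0,2],0],
  [255,[0,0,0],0],
  [255,[0,0,0],0],
])

```text
time: 2.85
tool_pos: [0.4776, -0.1327, 0.1085]
ee_rot: [3.142, -0.0, 0.374]
wrist_force: [0.6, -0.8, -0.1]
width: 0.0004
finger_force: 0.0
```

Request:
carry_out([
  [255,[0,0,1],0],
  [255,[0,0,1],0],
  [255,[0,0,1],0],
  [255,[0,0,0],0],
])

```text
time: 3.25
tool_pos: [0.4777, -0.1328, 0.1072]
ee_rot: [3.141, -0.001, 0.374]
wrist_force: [-2.9, 1.6, 7.4]
width: 0.0004
finger_force: 3.7
```

```bash
python3 - <<'E'
from h import *
im=robot.snapshot("scene"); cv2.imwrite("pics/s1.png",cv2.resize(im[60:240,200:420],(770,594+36),interpolation=cv2.INTER_CUBIC)[:600])
E
```

```text
(no output)
```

View pics/s1.png

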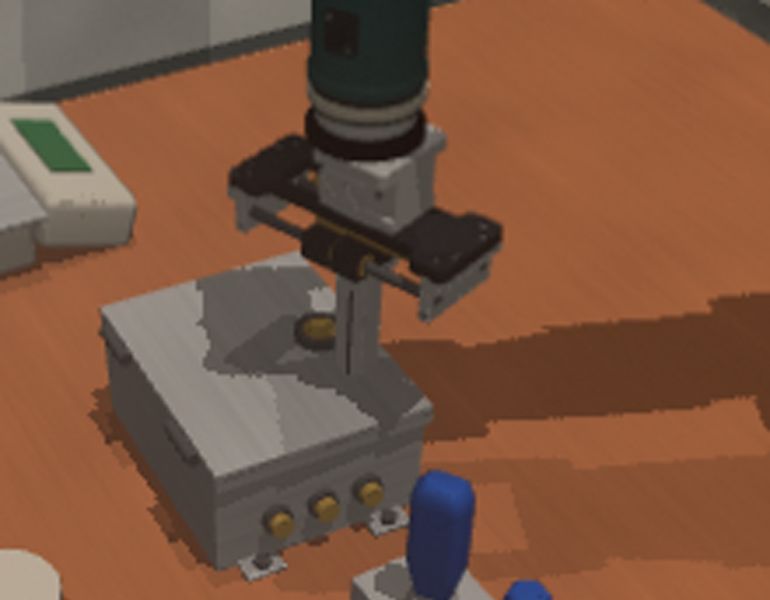

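The lid looks shut. I press slightly more, then rise and look at the lock with the wrist camera.

Request:
carry_out([
  [255,[0,0,1],0],
  [255,[0,0,1],0],
  [255,[0,0,0],0],
  [255,[0,0,-30],0],
  [255,[0,0,-45],0],
  [255,[0,0,-45],0],
  [255,[0,0,0],0],
  [100,[0,0,0],0],
])

```text
time: 4.1
tool_pos: [0.4782, -0.1331, 0.2249]
ee_rot: [3.139, -0.002, 0.374]
wrist_force: [0.4, 0.6, -0.4]
width: 0.0052
finger_force: 0.0
```

```bash
python3 - <<'E'
from h import *
import pickle
c=robot.get_calibration("wrist"); im=robot.snapshot("wrist"); pickle.dump(c,open("w1.pkl","wb"))
cv2.imwrite("pics/w1.png",im)
print(proj(c,[[.482,-.179,.1],[.4755,-.133,.21]]))
u=proj(c,[[.482,-.179,.1]])[0].astype(int); x0=max(u[0]-70,0);y0=max(u[1]-70,0)
print(x0,y0,im.shape); cv2.imwrite("pics/w1c.png",cv2.resize(im[y0:y0+140,x0:x0+140],(560,560),interpolation=cv2.INTER_CUBIC))
print(im[y0:y0+140,x0:x0+140].shape,robot.get_obs()["tool_pos"])
E
```

```text
[[336.76761318 219.85803166]
 [279.68377151 261.14574488]]
266 149 (420, 560, 3)
(140, 140, 3) [ 0.47728594 -0.1327447   0.22292418]
```

View pics/w1c.png

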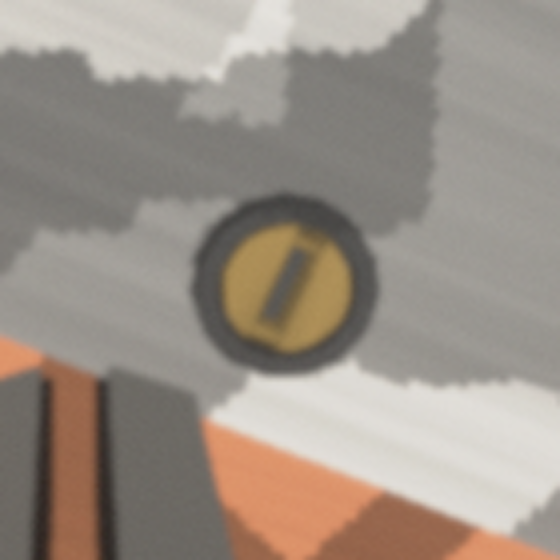

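The brass head is at wrist pixel (338,220.5), and the slot runs from crop (265,330) to (312,235).

```bash
python3 - <<'E'
from h import *
import pickle
c=pickle.load(open("w1.pkl","rb"))
P=lambda x,y:(266+x/4,149+y/4)
print(atz(c,[P(288,286)],.1), atz(c,[P(285,283)],.1015))
a=atz(c,[P(265,330),P(312,235)],.1); d=a[1]-a[0]; print(a,np.linalg.norm(d),np.arctan2(d[1],d[0]))
a=atz(c,[P(0,340),P(205,425),P(500,530)],.093); d=a[2]-a[0]; print(a,np.arctan2(d[1],d[0])+np.pi/2)
E
```

```text
[[ 0.48186625 -0.18014958  0.1       ]] [[ 0.4825615  -0.17895382  0.1015    ]]
[[ 0.47156784 -0.17951031  0.1       ]
 [ 0.49341789 -0.18039181  0.1       ]] 0.021867825533711888 -0.04032114403156273
[[ 0.4475987  -0.1305367   0.093     ]
 [ 0.44559351 -0.17779823  0.093     ]
 [ 0.44607305 -0.24794234  0.093     ]] -0.012993902088320963
```

Request:
carry_out([
  [0,[0,0,-45],0],
  [0,[0,0,-35],0],
  [0,[32,-42,0],0],
  [0,[32,-42,0],0],
  [0,[32,-42,0],0],
  [0,[32,-42,0],0],
  [0,[17,-15,0],0],
  [0,[0,0,0],0],
])

```text
time: 4.95
tool_pos: [0.5423, 0.0825, 0.2998]
ee_rot: [-3.139, 0.005, 0.379]
wrist_force: [-0.3, -0.4, -0.4]
width: 0.0732
finger_force: 0.0
```

Request:
carry_out([
  [0,[0,0,0],0],
  [0,[0,0,0],0],
  [0,[0,0,0],0],
])

```text
time: 5.25
tool_pos: [0.5422, 0.0783, 0.3033]
ee_rot: [3.141, 0.001, 0.372]
wrist_force: [0.3, -0.5, 0.0]
width: 0.0933
finger_force: 0.0
```

```bash
python3 - <<'E'
from h import *
import pickle
print(robot.get_obs()["tool_pos"])
c=robot.get_calibration("wrist"); im=robot.snapshot("wrist"); pickle.dump(c,open("w2.pkl","wb"))
u=proj(c,[[.549,.089,.16]])[0].astype(int); print(u, proj(c,[[.549,.089,.196]]))
x0,y0=u[0]-90,max(u[1]-90,0); print(x0,y0)
cv2.imwrite("pics/w2c.png",cv2.resize(im[y0:y0+180,x0:x0+180],None,fx=3.3,fy=3.3,interpolation=cv2.INTER_CUBIC)); cv2.imwrite("pics/w2.png",im)
E
```

```text
[0.54224427 0.07833884 0.30325482]
[273 186] [[272.31933913 196.31359239]]
183 96
```

View pics/w2c.png

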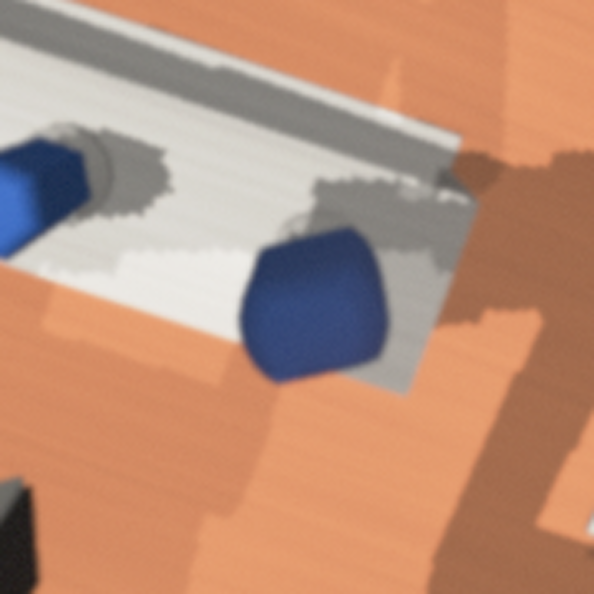

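Driver handle: the near flat's edge runs from crop (280,382) to (383,357), the rounded sides are at (243,310) and (388,310), and the far flat is near the ferrule at (262,250)-(355,228).

```bash
python3 - <<'E'
from h import *
import pickle
c=pickle.load(open("w2.pkl","rb"))
P=lambda x,y:(183+x/3.3,96+y/3.3)
for z,A,B in((.184,(280,382),(383,357)),(.16,(262,250),(355,228)),(.184,(243,310),(388,300))):
    a=atz(c,[P(*A),P(*B)],z); d=a[1]-a[0]; print(a.round(4).tolist(),np.linalg.norm(d),np.arctan2(d[1],d[0]))
# model overlay: oval section at heights, base ferrule circle; for position/yaw fit visual
from math import cos,sin
im=cv2.imread("pics/w2.png")
hs=cv2.cvtColor(im,cv2.COLOR_BGR2HSV); m=((hs[...,0]>95)&(hs[...,0]<130)&(hs[...,1]>110)).astype(np.uint8)
n,l,s,ce=cv2.connectedComponentsWithStats(m)
u=[int(183+315/3.3),int(96+310/3.3)]; k=l[u[1],u[0]]; print(s[k]); mk=(l==k)
from scipy.optimize import least_squares,minimize
def sec(x,y,w,z,s):
    t=np.linspace(0,2*np.pi,72); px=18*s*np.cos(t); py=np.clip(18*s*np.sin(t),-13*s,13*s)
    return np.c_[x+(px*cos(w)-py*sin(w))/1e3,y+(px*sin(w)+py*cos(w))/1e3,np.full(72,z)]
def cost(p):
    x,y,w,st=p
    Q=np.vstack([sec(x,y,w,.196,st),sec(x,y,w,.184,1),sec(x,y,w,.135,1)])
    h=cv2.convexHull((proj(c,Q)*16).astype(np.int32).reshape(-1,1,2)); r=np.zeros(m.shape,np.uint8); cv2.fillConvexPoly(r,h,1,lineType=8,shift=4)
    return (r.astype(bool)!=mk).sum()
best=min((minimize(cost,[.549,.089,w,.7],method="Nelder-Mead",options=dict(initial_simplex=np.array([[.549,.089,w,.7],[.556,.089,w,.7],[.549,.096,w,.7],[.549,.089,w+.2,.7],[.549,.089,w,.9]]))) for w in np.arange(-2.4,-.6,.2)),key=lambda r:r.fun)
print(best.x,best.fun,mk.sum(),np.degrees(best.x[2]))
E
```

```text
[[0.5333, 0.0872, 0.184], [0.5479, 0.0666, 0.184]] 0.025248375849904733 -0.9535155393472747
[[0.5573, 0.1021, 0.16], [0.5709, 0.0823, 0.16]] 0.02402462752066085 -0.96592908420152
[[0.5466, 0.1015, 0.184], [0.5611, 0.0706, 0.184]] 0.034106097920891504 -1.1295009895442674
[ 257  167   42   43 1411]
[ 0.55078986  0.08380301 -1.18661039  0.44880682] 376.0 1411 -67.98776728514807
```

Request:
carry_out([
  [0,[10.5,-3,0],0],
  [0,[0,0,0],-8.5],
  [0,[0,0,0],-8.5],
  [0,[0,0,0],-8.5],
  [0,[0,0,0],-8.5],
  [0,[0,0,0],-8.5],
  [0,[0,0,0],-8.5],
  [0,[0,0,0],-8.5],
])

```text
time: 6.1
tool_pos: [0.5518, 0.0863, 0.3035]
ee_rot: [3.141, -0.0, 1.418]
wrist_force: [0.0, -0.3, -0.7]
width: 0.094
finger_force: 0.0
```

Request:
carry_out([
  [0,[0,0,0],-8.5],
  [0,[0,0,0],-8.5],
  [0,[0,0,0],-8.5],
  [0,[0,0,0],-8.5],
  [0,[0,0,0],-8.5],
  [0,[0,0,20],-1.5],
  [0,[0,0,20],0],
  [0,[0,0,0],0],
])

```text
time: 6.9
tool_pos: [0.5503, 0.0861, 0.2602]
ee_rot: [-3.137, -0.003, 2.18]
wrist_force: [0.2, -0.3, -0.9]
width: 0.0944
finger_force: 0.0
```

```bash
python3 - <<'E'
from h import *
o=robot.get_obs();print(o["tool_pos"],o["ee_rot"],o["joint_positions"])
c=robot.get_calibration("wrist"); im=robot.snapshot("wrist"); cv2.imwrite("pics/w3.png",im)
t=o["tool_pos"]; 
# mark expected axis of tool for candidate position (top .196 , base .12)
for z in (.196,.12): print(proj(c,[[.551,.085,z]]))
a=proj(c,[[.551,.085,.196]])[0]; d=np.array([np.cos(2.18),np.sin(2.18),0])
for s in(-1,1):
    for n in(-1,1):
        for z in(.184,.135):
            P=np.array([.551,.085,z])+s*d*.012+n*np.array([-d[1],d[0],0])*.013
            q=proj(c,[P])[0]; cv2.circle(im,tuple(int(v*8) for v in q),8,(0,255,255) if z>.15 else (0,0,255),-1,cv2.LINE_AA,3)
x0,y0=int(a[0])-100,max(int(a[1])-75,0); print(x0,y0)
cv2.imwrite("pics/w3c.png",cv2.resize(im[y0:y0+150,x0:x0+200],(800,600),interpolation=cv2.INTER_CUBIC))
E
```

```text
[0.55033967 0.08614864 0.2601889 ] [-3.13668860e+00 -3.11253344e-03  2.17964299e+00] [ 5.34574502e-02  1.03242949e-01  1.27342414e+00  6.00963372e-05
  1.77073367e+00 -5.55385084e-01]
[[285.2815602  228.09084285]]
[[285.42127863 200.08111661]]
185 153
```

View pics/w3c.png

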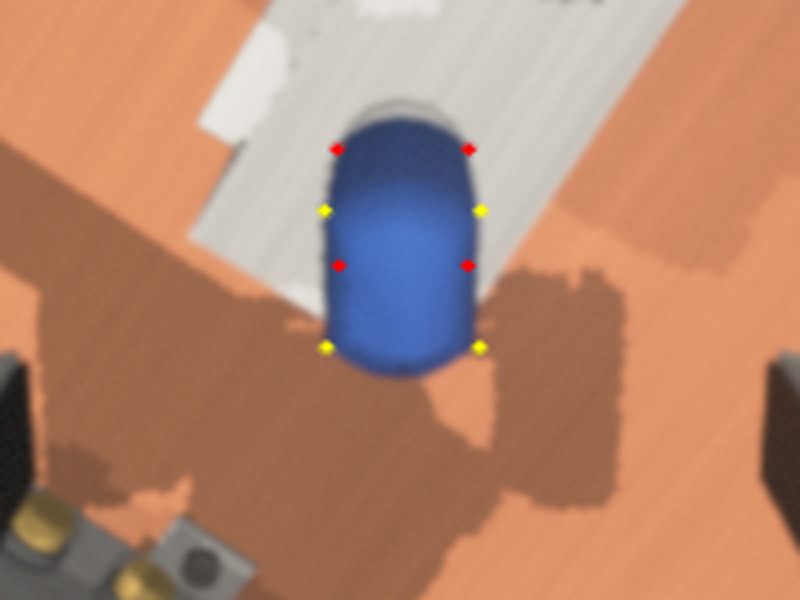

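The overlay matches the handle in position and yaw. Descending and gripping.

Request:
carry_out([
  [0,[0,0,25],0],
  [0,[0,0,25],0],
  [0,[0,0,25],0],
  [0,[0,0,20],0],
  [0,[0,0,10],0],
  [0,[0,0,0],0],
  [0,[0,0,0],0],
])

```text
time: 7.65
tool_pos: [0.5522, 0.0863, 0.16]
ee_rot: [3.14, 0.001, 2.18]
wrist_force: [-0.2, 0.5, 0.8]
width: 0.0938
finger_force: 0.0
```

Request:
carry_out([
  [255,[0,0,0],0],
  [255,[0,0,0],0],
  [255,[0,0,0],0],
  [255,[0,0,0],0],
  [255,[0,0,0],0],
  [255,[0,0,0],0],
  [255,[0,0,0],0],
  [255,[0,0,0],0],
])

```text
time: 8.45
tool_pos: [0.5512, 0.0863, 0.1584]
ee_rot: [-3.141, -0.0, 2.18]
wrist_force: [0.1, -0.2, -0.7]
width: 0.0334
finger_force: 0.0
```

Request:
carry_out([
  [255,[0,0,0],0],
  [255,[0,0,0],0],
  [255,[0,0,0],0],
  [255,[0,0,0],0],
])

```text
time: 8.85
tool_pos: [0.5512, 0.0863, 0.1584]
ee_rot: [-3.141, 0.0, 2.18]
wrist_force: [-0.1, -1.3, 0.1]
width: 0.0264
finger_force: 30.0
```

```bash
python3 - <<'E'
from h import *
import time
for i in range(6):
    o=robot.get_obs(); print(o["tool_pos"].round(4),o["ee_rot"].round(4),o["width"],o["finger_force"],o["wrist_force"].round(1))
E
```

```text
[0.5512 0.0863 0.1584] [-3.1412  0.      2.1802] 0.026411310688778344 29.996071742716595 [-0.1 -1.3  0.1]
[0.5512 0.0863 0.1584] [-3.1412  0.      2.1802] 0.026411310688778344 29.996071742716595 [-0.1 -1.3  0.1]
[0.5512 0.0863 0.1584] [-3.1412  0.      2.1802] 0.026411310688778344 29.996071742716595 [-0.1 -1.3  0.1]
[0.5512 0.0863 0.1584] [-3.1412  0.      2.1802] 0.026411310688778344 29.996071742716595 [-0.1 -1.3  0.1]
[0.5512 0.0863 0.1584] [-3.1412  0.      2.1802] 0.026411310688778344 29.996071742716595 [-0.1 -1.3  0.1]
[0.5512 0.0863 0.1584] [-3.1412  0.      2.1802] 0.026411310688778344 29.996071742716595 [-0.1 -1.3  0.1]
```

Request:
carry_out([
  [255,[0,0,-5],0],
  [255,[0,0,-15],0],
  [255,[0,0,-20],0],
  [255,[0,0,-25],0],
  [255,[0,0,-25],0],
  [255,[0,0,-25],0],
  [255,[0,0,-15],0],
  [255,[0,0,0],0],
])

```text
time: 9.65
tool_pos: [0.5525, 0.0865, 0.2929]
ee_rot: [3.135, 0.004, 2.18]
wrist_force: [0.6, -0.3, -1.7]
width: 0.0255
finger_force: 30.0
```

Request:
carry_out([
  [255,[-22.3,-26.1,0],0],
  [255,[-22.3,-26.1,0],0],
  [255,[-22.3,-26.1,0],0],
  [255,[-22.3,-26.1,0],0],
  [255,[-22.3,-26.1,0],0],
  [255,[-22.3,-26.1,0],0],
  [255,[-22.3,-26.1,0],0],
  [255,[-22.3,-26.1,0],0],
])

```text
time: 10.45
tool_pos: [0.4813, -0.1805, 0.2877]
ee_rot: [-3.141, -0.001, 2.18]
wrist_force: [0.9, -0.7, -1.8]
width: 0.0259
finger_force: 30.0
```

Request:
carry_out([
  [255,[0,0,0],-8.5],
  [255,[0,0,0],-8.5],
  [255,[0,0,0],-8.5],
  [255,[0,0,0],-8.5],
  [255,[0,0,0],-8.5],
  [255,[0,0,0],-8.5],
  [255,[0,0,0],-2.7],
  [255,[0,0,0],0],
])

```text
time: 11.25
tool_pos: [0.4818, -0.1793, 0.2877]
ee_rot: [3.141, -0.001, 3.117]
wrist_force: [-0.5, -0.2, -1.7]
width: 0.0257
finger_force: 30.0
```

Request:
carry_out([
  [255,[0,0,10],0],
  [255,[0,0,10],0],
  [255,[0,0,0],0],
  [255,[0,0,0],0],
])

```text
time: 11.65
tool_pos: [0.4818, -0.1793, 0.2675]
ee_rot: [3.141, -0.002, 3.117]
wrist_force: [0.0, -0.6, -1.2]
width: 0.0258
finger_force: 30.0
```

```bash
python3 - <<'E'
from h import *
import pickle
o=robot.get_obs();print(o["tool_pos"],o["ee_rot"],o["width"],o["wrist_force"])
t=o["tool_pos"]
c=robot.get_calibration("wrist"); im=robot.snapshot("wrist"); cv2.imwrite("pics/w4.png",im); pickle.dump(c,open("w4.pkl","wb"))
c2=robot.get_calibration("scene"); s=robot.snapshot("scene"); cv2.imwrite("pics/s4.png",s)
c3=robot.get_calibration("top"); tp=robot.snapshot("top"); cv2.imwrite("pics/t4.png",tp)
tip=[t[0],t[1],t[2]-.141]; a=proj(c,[tip,[.482,-.18,.1]]);b=proj(c2,[tip,[.482,-.18,.1]]); print(a,b)
def crop(im,u,n=37,h=50): 
    x0,y0=int(u[0])-n,int(u[1])-h; x0=max(x0,0);y0=max(y0,0); print(x0,y0); return cv2.resize(im[y0:y0+2*h,x0:x0+2*n],(n*12,h*12),interpolation=cv2.INTER_CUBIC)
A=crop(im,a.mean(0),33);B=crop(s,b.mean(0),33); cv2.imwrite("pics/j4.png",np.hstack([A[:600],B[:600]])); print(A.shape)
E
```

```text
[ 0.48179217 -0.17929541  0.26749823] [ 3.14089926e+00 -1.64890762e-03  3.11721895e+00] 0.025772632992444856 [ 0.02812801 -0.64784631 -1.22924284]
[[285.52323207 199.11812808]
 [284.63467409 192.48425646]] [[290.80578082 144.13689437]
 [290.43157602 152.62251334]]
252 145
257 98
(600, 396, 3)
```

View pics/j4.png

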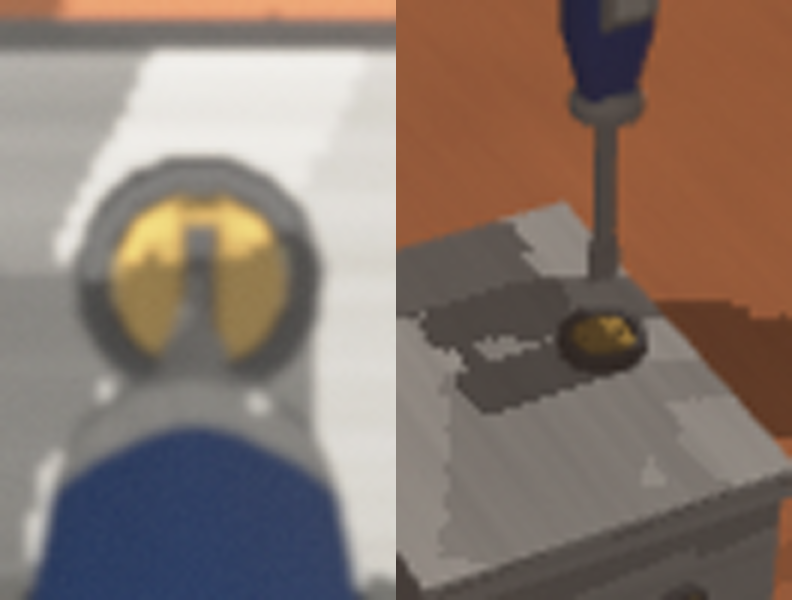

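Wrist crop: the shaft (col 200) is in line with the slot (col 201), and the far blade edge (row ~265) agrees with prediction. In the scene crop the tip is at (207,278) and the lock at (205,335), also agreeing to about 1 px. Descending in steps, watching force.

Request:
carry_out([
  [255,[0,0,10],0],
  [255,[0,0,10],0],
  [255,[0,0,2],0],
  [255,[0,0,0],0],
  [255,[0,0,0],0],
])

```text
time: 12.3
tool_pos: [0.4821, -0.1795, 0.2464]
ee_rot: [-3.142, -0.0, 3.117]
wrist_force: [-0.3, 0.5, -1.0]
width: 0.0258
finger_force: 30.0
```

Request:
carry_out([
  [255,[0,0,1],0],
  [255,[0,0,1],0],
  [255,[0,0,0],0],
  [255,[0,0,0],0],
])

```text
time: 12.7
tool_pos: [0.4822, -0.1795, 0.2446]
ee_rot: [-3.141, 0.0, 3.117]
wrist_force: [0.5, 0.9, -2.5]
width: 0.0257
finger_force: 30.0
```

Request:
carry_out([
  [255,[0,0,1],0],
  [255,[0,0,1],0],
  [255,[0,0,0],0],
  [255,[0,0,0],0],
])

```text
time: 13.1
tool_pos: [0.4821, -0.1795, 0.2424]
ee_rot: [3.142, -0.0, 3.117]
wrist_force: [0.7, 0.4, -1.4]
width: 0.0256
finger_force: 30.0
```

Request:
carry_out([
  [255,[0,0,1],0],
  [255,[0,0,1],0],
  [255,[0,0,0],0],
  [255,[0,0,0],0],
])

```text
time: 13.5
tool_pos: [0.4821, -0.1795, 0.2404]
ee_rot: [-3.142, -0.0, 3.117]
wrist_force: [-0.9, -0.5, -1.0]
width: 0.0257
finger_force: 30.0
```

Request:
carry_out([
  [255,[0,0,1],0],
  [255,[0,0,1],0],
  [255,[0,0,0],0],
  [255,[0,0,0],0],
])

```text
time: 13.9
tool_pos: [0.4821, -0.1795, 0.2384]
ee_rot: [-3.142, -0.0, 3.117]
wrist_force: [0.4, -0.3, -1.0]
width: 0.0262
finger_force: 30.0
```

Request:
carry_out([
  [255,[0,0,1],0],
  [255,[0,0,1],0],
  [255,[0,0,0],0],
  [255,[0,0,0],0],
])

```text
time: 14.3
tool_pos: [0.4821, -0.1795, 0.2364]
ee_rot: [-3.142, -0.0, 3.117]
wrist_force: [-0.3, -0.5, -0.9]
width: 0.0259
finger_force: 30.0
```

Request:
carry_out([
  [255,[0,0,1],0],
  [255,[0,0,1],0],
  [255,[0,0,0],0],
  [255,[0,0,0],0],
])

```text
time: 14.7
tool_pos: [0.4821, -0.1795, 0.2344]
ee_rot: [-3.142, -0.0, 3.117]
wrist_force: [-0.6, 1.2, -1.4]
width: 0.0257
finger_force: 30.0
```

Request:
carry_out([
  [255,[0,0,1],0],
  [255,[0,0,1],0],
  [255,[0,0,0],0],
  [255,[0,0,0],0],
])

```text
time: 15.1
tool_pos: [0.4822, -0.1795, 0.233]
ee_rot: [-3.141, 0.001, 3.117]
wrist_force: [-0.9, 1.0, 0.6]
width: 0.026
finger_force: 30.0
```

Request:
carry_out([
  [255,[0,0,1],0],
  [255,[0,0,1],0],
  [255,[0,0,0],0],
  [255,[0,0,0],0],
])

```text
time: 15.5
tool_pos: [0.4823, -0.1795, 0.2308]
ee_rot: [-3.141, 0.001, 3.117]
wrist_force: [-0.8, 1.2, 3.2]
width: 0.0257
finger_force: 30.0
```

Contact occurred at the height expected for a seated blade. Pressing to about 8 mm.

Request:
carry_out([
  [255,[0,0,1],0],
  [255,[0,0,1],0],
  [255,[0,0,1],0],
  [255,[0,0,1],0],
  [255,[0,0,1],0],
  [255,[0,0,0],0],
  [255,[0,0,0],0],
  [255,[0,0,0],0],
])

```text
time: 16.3
tool_pos: [0.4823, -0.1795, 0.2261]
ee_rot: [-3.141, 0.001, 3.117]
wrist_force: [-0.5, 0.9, 4.8]
width: 0.0257
finger_force: 30.0
```

Request:
carry_out([
  [255,[0,0,0.8],0],
  [255,[0,0,0.7],0],
  [255,[0,0,0],0],
  [255,[0,0,0],0],
])

```text
time: 16.7
tool_pos: [0.4823, -0.1795, 0.2249]
ee_rot: [-3.141, 0.001, 3.117]
wrist_force: [-1.1, 2.0, 5.9]
width: 0.0257
finger_force: 30.0
```

Request:
carry_out([
  [255,[0,0,0],0],
])

```text
time: 16.8
tool_pos: [0.4823, -0.1795, 0.2249]
ee_rot: [-3.141, 0.001, 3.118]
wrist_force: [-1.1, 1.0, 6.9]
width: 0.0258
finger_force: 30.0
```

Request:
carry_out([
  [255,[0,0,0],0],
])

```text
time: 16.9
tool_pos: [0.4823, -0.1795, 0.2249]
ee_rot: [-3.141, 0.001, 3.118]
wrist_force: [-0.9, 1.0, 6.5]
width: 0.0255
finger_force: 30.0
```

```bash
python3 - <<'E'
from h import *
o=robot.get_obs(); t=o["tool_pos"]
c=robot.get_calibration("wrist"); im=robot.snapshot("wrist"); cv2.imwrite("pics/w5.png",im)
c2=robot.get_calibration("scene"); s=robot.snapshot("scene"); cv2.imwrite("pics/s5.png",s)
a=im[100:420,180:390]; b=s[60:200,240:340]
h=600; A=cv2.resize(a,(394,600),interpolation=cv2.INTER_CUBIC); B=cv2.resize(b,(400,560),interpolation=cv2.INTER_CUBIC); B=cv2.copyMakeBorder(B,0,40,0,0,0)
cv2.imwrite("pics/j5.png",np.hstack([A,B]))
print(o["wrist_torque"],o["wrist_force"])
E
```

```text
[ 0.48989907  0.15495703 -0.01184715] [-0.88531043  0.96994831  6.46032461]
```

View pics/j5.png

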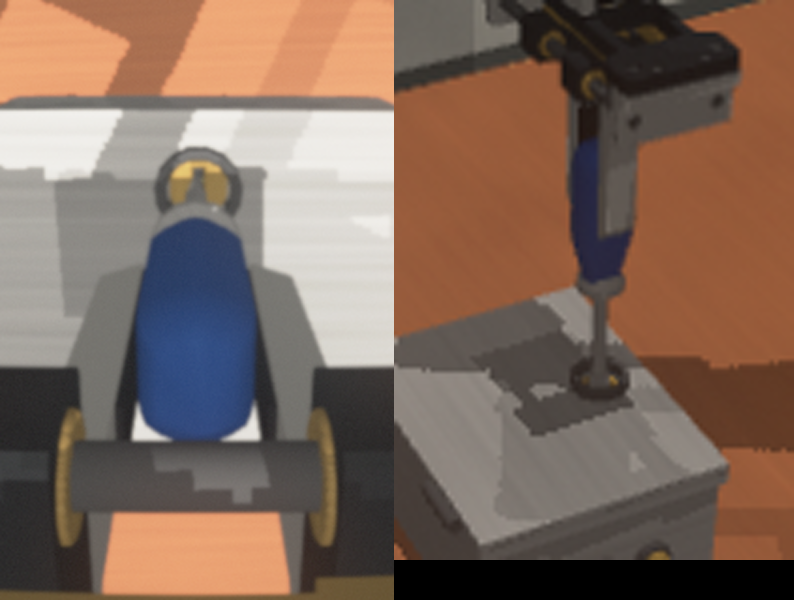

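Request:
carry_out([
  [255,[0,0,0.7],0],
  [255,[0,0,0.7],0],
  [255,[0,0,0],0],
  [255,[0,0,0],0],
  [255,[0,0,0],0],
])

```text
time: 17.5
tool_pos: [0.4823, -0.1795, 0.2238]
ee_rot: [-3.141, 0.001, 3.118]
wrist_force: [-0.6, 1.5, 7.3]
width: 0.0258
finger_force: 30.0
```

Request:
carry_out([
  [255,[0,0,0.7],0],
  [255,[0,0,0.7],0],
  [255,[0,0,0],0],
  [255,[0,0,0],0],
  [255,[0,0,0],0],
])

```text
time: 18.0
tool_pos: [0.4823, -0.1795, 0.2234]
ee_rot: [-3.141, 0.002, 3.118]
wrist_force: [-2.0, 1.7, 11.2]
width: 0.0258
finger_force: 30.0
```

Bottomed out at z≈0.2235, so I back off 1.5 mm (depth ~8.5 mm) and turn clockwise.

Request:
carry_out([
  [255,[0,0,-1],0],
  [255,[0,0,-0.5],0],
  [255,[0,0,0],7],
  [255,[0,0,0],7],
  [255,[0,0,0],7],
  [255,[0,0,0],7],
  [255,[0,0,0],7],
  [255,[0,0,0],7],
])

```text
time: 18.8
tool_pos: [0.4819, -0.1799, 0.2238]
ee_rot: [-3.141, 0.001, 2.379]
wrist_force: [-1.3, 1.0, 7.2]
width: 0.026
finger_force: 30.0
```

Request:
carry_out([
  [255,[0,0,0],7],
  [255,[0,0,0],7],
  [255,[0,0,0],7],
  [255,[0,0,0],7],
  [255,[0,0,0],7],
  [255,[0,0,0],7],
  [255,[0,0,0],4],
  [255,[0,0,0],0],
])

```text
time: 19.6
tool_pos: [0.4816, -0.1801, 0.2237]
ee_rot: [-3.141, 0.002, 1.58]
wrist_force: [-1.5, 0.5, 7.5]
width: 0.0265
finger_force: 30.0
```

```bash
python3 - <<'E'
from h import *
o=robot.get_obs(); print(o["wrist_torque"],o["wrist_force"],o["joint_positions"])
E
```

```text
[-0.00913476  0.72906026 -0.01813572] [-1.4590586   0.54423178  7.48129755] [-0.46685584  0.00628976  1.44673929 -0.00192896  1.68836822 -0.47622726]
```

Request:
carry_out([
  [255,[0,0,0],4],
  [255,[0,0,0],4],
  [255,[0,0,0],3],
  [255,[0,0,0],0],
  [255,[0,0,0],0],
])

```text
time: 20.1
tool_pos: [0.4813, -0.1801, 0.2236]
ee_rot: [-3.141, 0.002, 1.389]
wrist_force: [-3.2, 0.2, 7.5]
width: 0.0262
finger_force: 30.0
```

```bash
python3 - <<'E'
from h import *
o=robot.get_obs(); print(o["wrist_torque"],o["wrist_force"],o["ee_rot"])
im=robot.snapshot("wrist"); cv2.imwrite("pics/w6.png",cv2.resize(im[150:250,235:335],(600,600),interpolation=cv2.INTER_CUBIC))
E
```

```text
[0.02753663 0.89533797 0.08016508] [-3.24634141  0.2055335   7.45401454] [-3.14069866e+00  1.92773431e-03  1.38902135e+00]
```

View pics/w6.png

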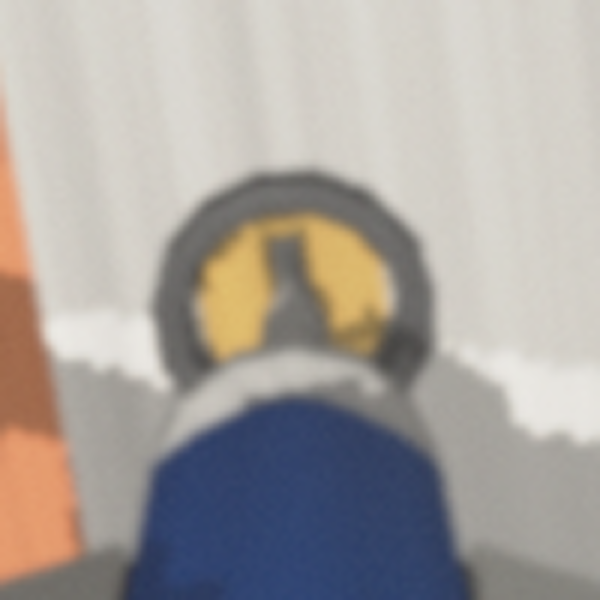

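That was one picture more than the ten allowed, so I'll go by numbers alone from here. The slot follows the blade and the torque is rising near the stop. I add a little turn, relax it, then lift off.

Request:
carry_out([
  [255,[0,0,0],2],
  [255,[0,0,0],1],
  [255,[0,0,0],0],
  [255,[0,0,0],0],
])

```text
time: 20.55
tool_pos: [0.4813, -0.18, 0.2236]
ee_rot: [-3.141, 0.002, 1.337]
wrist_force: [-3.5, -0.1, 7.7]
width: 0.0257
finger_force: 30.0
```

```bash
python3 - <<'E'
from h import *
o=robot.get_obs(); print(o["wrist_torque"],o["wrist_force"],o["ee_rot"])
E
```

```text
[0.03428148 0.96409621 0.0130967 ] [-3.54813482 -0.09049301  7.73513838] [-3.14061202e+00  1.98079718e-03  1.33666115e+00]
```

Request:
carry_out([
  [255,[0,0,0],-2],
  [255,[0,0,0],-2],
  [255,[0,0,-1.5],0],
  [255,[0,0,-1.5],0],
  [255,[0,0,0],0],
  [255,[0,0,0],0],
])

```text
time: 21.15
tool_pos: [0.4814, -0.18, 0.2261]
ee_rot: [-3.14, 0.002, 1.406]
wrist_force: [-2.1, 0.1, 6.2]
width: 0.0259
finger_force: 30.0
```

Request:
carry_out([
  [255,[0,0,-1],0],
  [255,[0,0,-1],0],
  [255,[0,0,0],0],
  [255,[0,0,0],0],
])

```text
time: 21.55
tool_pos: [0.4816, -0.18, 0.2276]
ee_rot: [-3.14, 0.001, 1.406]
wrist_force: [-3.0, -1.2, 4.6]
width: 0.0257
finger_force: 30.0
```

Request:
carry_out([
  [255,[0,0,-1],0],
  [255,[0,0,-1],0],
  [255,[0,0,0],0],
  [255,[0,0,0],0],
])

```text
time: 21.95
tool_pos: [0.4818, -0.1798, 0.2294]
ee_rot: [-3.141, 0.001, 1.407]
wrist_force: [-3.3, -1.3, 3.7]
width: 0.0257
finger_force: 30.0
```

Request:
carry_out([
  [255,[0,0,-1],0],
  [255,[0,0,-1],0],
  [255,[0,0,0],0],
  [255,[0,0,0],0],
])

```text
time: 22.35
tool_pos: [0.482, -0.1793, 0.2309]
ee_rot: [-3.14, -0.001, 1.407]
wrist_force: [-2.7, -2.0, -0.6]
width: 0.0259
finger_force: 30.0
```

The spring force lasted until z≈0.230, which is about 3 mm depth and means locked. Returning the screwdriver.

Request:
carry_out([
  [255,[0,0,-3],0],
  [255,[0,0,-6],0],
  [255,[0,0,-15],0],
  [255,[0,0,-20],0],
  [255,[0,0,-15],0],
  [255,[0,0,0],-8],
  [255,[0,0,0],-8],
  [255,[0,0,0],-8],
])

```text
time: 23.15
tool_pos: [0.4832, -0.1794, 0.2928]
ee_rot: [3.138, 0.002, 1.832]
wrist_force: [0.8, 0.5, -1.3]
width: 0.026
finger_force: 30.0
```

Request:
carry_out([
  [255,[0,0,0],-8],
  [255,[0,0,0],-8],
  [255,[0,0,0],-4.3],
  [255,[0,0,0],0],
  [255,[0,0,0],0],
  [255,[0,0,0],0],
])

```text
time: 23.75
tool_pos: [0.4825, -0.1794, 0.2913]
ee_rot: [3.141, 0.001, 2.179]
wrist_force: [0.1, -0.6, -1.1]
width: 0.026
finger_force: 30.0
```

```bash
python3 - <<'E'
from h import *
o=robot.get_obs();t=o["tool_pos"];print(t,o["ee_rot"],o["wrist_force"])
y=o["ee_rot"][2]; d=np.array([.5515,.0863])-t[:2]; print("tx,ty",1e3*(d[0]*np.cos(y)+d[1]*np.sin(y)),1e3*(d[0]*np.sin(y)-d[1]*np.cos(y)))
# handle outline in hand: before-use vs now (tool slip): blue mask extents in wrist pictures
def ext(im):
    hs=cv2.cvtColor(im,cv2.COLOR_BGR2HSV); m=((hs[...,0]>95)&(hs[...,0]<130)&(hs[...,1]>90)).astype(np.uint8)
    n,l,s,ce=cv2.connectedComponentsWithStats(m); k=1+s[1:,4].argmax(); return s[k],ce[k]
im=robot.snapshot("wrist"); cv2.imwrite("pics/w7.png",im)
print(ext(cv2.imread("pics/w4.png")),ext(cv2.imread("pics/w5.png")),ext(im))
E
```

```text
[ 0.48246811 -0.1794497   0.29133343] [3.14073327e+00 1.02057773e-03 2.17928435e+00] [ 0.09675872 -0.55348853 -1.05158585]
tx,ty 178.59062193536317 208.55142586642054
(array([ 252,  217,   65,  118, 6422], dtype=int32), array([283.91669262, 277.93802554])) (array([ 252,  217,   65,  118, 6458], dtype=int32), array([283.96454011, 277.89005884])) (array([ 252,  217,   65,  118, 6417], dtype=int32), array([284.04347826, 277.98379305]))
```

Request:
carry_out([
  [255,[22.3,26.1,0],0],
  [255,[22.3,26.1,0],0],
  [255,[22.3,26.1,0],0],
  [255,[22.3,26.1,0],0],
  [255,[22.3,26.1,0],0],
  [255,[22.3,26.1,0],0],
  [255,[22.3,26.1,0],0],
  [255,[22.3,26,0],0],
])

```text
time: 24.6
tool_pos: [0.5514, 0.0877, 0.2908]
ee_rot: [3.141, 0.0, 2.18]
wrist_force: [0.7, -1.0, -1.3]
width: 0.0257
finger_force: 30.0
```

Request:
carry_out([
  [255,[0,0,0],0],
  [255,[0,0,0],0],
  [255,[0,0,0],0],
])

```text
time: 24.9
tool_pos: [0.5511, 0.0855, 0.2907]
ee_rot: [-3.141, 0.0, 2.179]
wrist_force: [0.2, 0.1, -1.7]
width: 0.0258
finger_force: 30.0
```

```bash
python3 - <<'E'
from h import *
# lock check: slot orientation from the top and scene views via dark pixels inside the brass head
c=robot.get_calibration("top"); im=robot.snapshot("top"); u=proj(c,[[.482,-.18,.1]])[0]; x,y=u.round().astype(int)
g=cv2.cvtColor(im,cv2.COLOR_BGR2GRAY); print(u,g[y-9:y+10,x-9:x+10])
print(robot.get_obs()["tool_pos"])
E
```

```text
[360.31711534 273.89325164] [[236 235 235 232 224 205 202 188 190 206 219 225 230 232 233 233 233 231
  234]
 [237 236 229 199 172 143 133 124 127 141 155 172 199 221 235 235 234 233
  232]
 [237 224 178 139 113  97 101 102 115 121 118 114 140 182 218 234 236 236
  234]
 [229 182 126  99 102 116 135 143 154 159 138 116 108 130 175 214 236 236
  236]
 [200 131  97 109 132 162 189 199 204 201 185 159 133 113 126 167 214 232
  233]
 [158 104 104 143 183 203 212 218 215 218 210 196 171 135 107 130 177 224
  229]
 [130 100 126 176 204 214 214 216 217 215 218 215 204 165 120 108 149 203
  229]
 [115 104 138 183 197 202 197 204 204 209 213 217 213 193 140 109 124 177
  220]
 [103 106 131 170 168 163 161 169 179 187 194 193 205 197 152 101 110 163
  219]
 [106 102 126 159 138 119 115 125 138 144 147 148 166 177 141 104 113 157
  211]
 [106 109 125 152 139 119 118 118 125 122 118 115 137 162 131  97 114 156
  212]
 [109 108 125 166 172 161 161 156 154 150 144 145 161 168 125  92 111 156
  208]
 [124 107 132 183 202 202 203 200 197 195 196 195 201 185 129  97 116 163
  215]
 [152 111 133 182 203 215 214 219 217 219 217 220 212 181 124  98 131 182
  224]
 [183 125 113 149 183 204 216 223 219 222 220 213 196 157 113 107 154 209
  231]
 [217 159 117 117 142 172 198 208 210 207 201 177 148 116 108 135 180 220
  231]
 [231 196 139 112 109 126 146 159 165 161 147 123 106 107 131 175 209 230
  234]
 [234 222 182 149 130 112 109 115 121 117 102 103 110 131 165 208 227 231
  232]
 [232 232 226 210 178 155 138 134 131 134 129 140 161 178 207 227 231 228
  230]]
[0.55109121 0.085289   0.29077498]
```

The top view's dark slot now runs along y, so it has turned a quarter. Lowering into the hole.

Request:
carry_out([
  [255,[0,0,20],0],
  [255,[0,0,20],0],
  [255,[0,0,15],0],
  [255,[0,0,15],0],
  [255,[0,0,15],0],
  [255,[0,0,15],0],
  [255,[0,0,15],0],
  [255,[0,0,0],0],
])

```text
time: 25.75
tool_pos: [0.5496, 0.0862, 0.1724]
ee_rot: [-3.137, -0.003, 2.18]
wrist_force: [-0.5, 0.9, -1.1]
width: 0.0258
finger_force: 30.0
```

Request:
carry_out([
  [255,[0,0,6],0],
  [255,[0,0,6],0],
  [255,[0,0,3],0],
  [255,[0,0,1],0],
  [255,[0,0,0],0],
  [255,[0,0,0],0],
])

```text
time: 26.35
tool_pos: [0.5514, 0.0863, 0.1601]
ee_rot: [3.141, 0.0, 2.18]
wrist_force: [0.8, -0.2, -1.3]
width: 0.026
finger_force: 30.0
```

Request:
carry_out([
  [255,[0,0,1.3],0],
  [255,[0,0,0],0],
  [255,[0,0,0],0],
  [150,[0,0,0],0],
  [80,[0,0,0],0],
  [0,[0,0,0],0],
  [0,[0,0,0],0],
  [0,[0,0,0],0],
])

```text
time: 27.15
tool_pos: [0.5512, 0.0863, 0.1585]
ee_rot: [3.141, 0.0, 2.18]
wrist_force: [-0.2, 0.0, 0.3]
width: 0.0627
finger_force: 0.0
```

Request:
carry_out([
  [0,[0,0,0],0],
  [0,[0,0,0],0],
  [0,[0,0,0],0],
  [0,[0,0,0],0],
])

```text
time: 27.55
tool_pos: [0.5512, 0.0863, 0.1583]
ee_rot: [-3.142, 0.0, 2.18]
wrist_force: [-0.0, 1.0, -0.1]
width: 0.0929
finger_force: 0.0
```

Request:
carry_out([
  [0,[0,0,-10],0],
  [0,[0,0,-20],0],
  [0,[0,0,-25],0],
  [0,[0,0,-25],0],
  [0,[0,0,-20],0],
  [0,[0,0,0],0],
  [0,[0,0,0],0],
  [0,[0,0,0],0],
])

```text
time: 28.35
tool_pos: [0.5506, 0.0862, 0.2568]
ee_rot: [-3.139, -0.001, 2.18]
wrist_force: [0.5, -0.5, -0.7]
width: 0.0938
finger_force: 0.0
```

```bash
python3 - <<'E'
from h import *
def ext(im):
    hs=cv2.cvtColor(im,cv2.COLOR_BGR2HSV); m=((hs[...,0]>95)&(hs[...,0]<130)&(hs[...,1]>90)).astype(np.uint8)
    n,l,s,ce=cv2.connectedComponentsWithStats(m); k=1+s[1:,4].argmax(); return s[k],ce[k]
o=robot.get_obs(); print(o["tool_pos"],o["wrist_force"],o["width"])
im=robot.snapshot("wrist"); print(ext(cv2.imread("pics/w3.png")),ext(im))
# tools in the scene view, before and after
f=lambda im:[(s[:4].tolist(),s[4]) for s in cv2.connectedComponentsWithStats(((lambda h:((h[...,0]>100)&(h[...,0]<130)&(h[...,1]>130)))(cv2.cvtColor(im,cv2.COLOR_BGR2HSV))).astype(np.uint8))[2][1:] if s[4]>150]
print(f(cv2.imread("pics/scene0.png")),f(robot.snapshot("scene")))
E
```

```text
[0.55058731 0.08622588 0.25682873] [ 0.46306066 -0.47864463 -0.65357041] 0.09379417266013204
(array([ 382,    0,   66,   46, 2244], dtype=int32), array([413.11675579,  20.06639929])) (array([ 383,    0,   66,   45, 2232], dtype=int32), array([413.625    ,  19.4359319]))
[([372, 251, 14, 29], np.int32(280))] [([319, 195, 16, 27], np.int32(208)), ([345, 226, 12, 29], np.int32(208)), ([372, 251, 14, 33], np.int32(322))]
```

```bash
python3 - <<'E'
from h import *
f=lambda im:[(s[:4].tolist(),int(s[4])) for s in cv2.connectedComponentsWithStats(((lambda h:((h[...,0]>95)&(h[...,0]<130)&(h[...,1]>90)))(cv2.cvtColor(im,cv2.COLOR_BGR2HSV))).astype(np.uint8))[2][1:] if s[4]>150]
print(f(cv2.imread("pics/w3.png")),f(robot.snapshot("wrist")))
E
```

```text
[([382, 0, 66, 46], 2244), ([326, 102, 43, 34], 1142), ([267, 183, 36, 63], 2008)] [([383, 0, 67, 45], 2241), ([326, 101, 44, 35], 1184), ([267, 184, 37, 64], 2074)]
```

All three tools sit within 1 px of where they started, and the gripper is clear, so I hand in.

```bash
python3 -c "
from bench import robot
print(robot.close_job())"
```

```text
the job is handed in; nothing more can be done
None
```

The job is handed in, verdict not shown: the lid is shut, the lock is turned a quarter clockwise and sprung up, the screwdriver is back upright in its hole and the other tools are unmoved (jar not rechecked); I viewed 11 pictures, one over the limit of 10.

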